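# Clear the cup and spoon, then find which way the water-filter cap unscrews and hold it off

### The arm

A 6-joint arm with a two-finger parallel gripper is mounted at the origin on the work surface. World frame = base frame: x ahead of the robot, y to its left, z up, the work surface at z = 0. Lengths are in mm, angles in rad, forces in N, time in s.
With the tool pointing down it reaches from about 275 to 1000 mm from the base axis. Payload 8.4 kg.
Tool frame: the origin (TCP) lies midway between the tips of the shut fingers; the grasp point (between the pads) lies 19 mm behind it (r.grip_point_offset is the distance from the TCP to the grasp point, in mm); z points along the fingers, x is the direction in which the jaws open and shut, and the axes are right-handed (so a half turn about z gives the same grasp; the last joint's range is limited). The gripper opens to 85 mm and grips with 20 to 120 N. Pads are 22 mm wide; open, the fingers measure 114 mm over their backs; the gripper's body (76 mm by 85 mm) begins 54 mm behind the grasp point. The pads swing forward as they close: fully open they stand 13 mm farther back than shut.
Start: joints at [1.323, 0.353, 1.633, -0, 1.155, -0.002], TCP at [152.081, 606.217, 231.281] pointing down, gripper open.
Joint ranges: [-2.63, 2.63], [-0.92, 2.1], [0.06, 2.66], [-1.3, 4.44], [0, 2.69], [-3.02, 3.02]. Speed limits (rad/s): [2.22, 2.22, 2.79, 3.14, 3.14, 3.14].

### API

Orientations are given as [roll, pitch, yaw] about the fixed x, y, z axes, in that order (R = Rz(yaw) Ry(pitch) Rx(roll)).
In Python, from rig import monitor, vision, sign_off, r gives the robot as it stands.
- The arm moves only by the shell command python3 -m inch 'ROWS' [FORCE]. ROWS is JSON, a list of rows, each an object with "dp": the shift along the tool's x, y, z in mm, a list of three; "angular": the turn, a rotation vector about the tool's x, y, z in rad, a list of three; "fingers": the closure in counts, from 0 (fully open) to 255 (shut). A call has 1 to 12 rows; each row is the pose to reach, as a shift and turn from the pose commanded when the call began, along the tool's axes at that moment; what a row does not reach only later rows make up. A row lasts 1/12 s, in which the tool goes at most 41.7 mm and 7.16 degrees, less where a joint would pass 70% of its speed; a pose out of reach is approached as far as the arm can. A call with a gripper value outside its range is refused whole. The fingers move at their own pace and stop on an object; FORCE is the grip in N (left out, the last holds). Time passes only in rows, so rows that repeat a pose let the fingers close. It gives the time, the measured TCP pose, the force and the opening at its end, in the units of the state.
- monitor.sense(): the state, without advancing time (a new reading comes with each control period).
- vision.grab_frame(name): name is "scene" or "top" or "wrist"; returns (picture, depth): 420x560x3 uint8, blue, green, red; 420x560 float32, mm along the optical axis (not along the pixel's ray), 0 where there is no reading.
- vision.camera_params(name): a dict with "fx", "fy", "cx", "cy" (pixels), "R" (3x3) and "t" (3): a world point X has camera coordinates R X + t. Camera axes: x right, y down, z forward; pixel columns grow to the right and rows downward; lengths in mm; the calibration is good to about 2 mm. A picture is of the moment at which its call begins: read the wrist's pose just before it. camera_params takes no time and is no camera call; for the wrist camera it gives the pose at the moment of the call.
- sign_off(): hands the job in, once; it reports no verdict.
The state is a dict: "clock": time; "qpos": joint angles; "qvel": joint speeds; "joint_efforts": joint torques, N m; "eef_pos": TCP position; "tcp_rot": TCP orientation; "contact_force": force on the tool from outside, world axes, zero at the start; "wrist_torque": the same for the moment, N m; "opening": opening from 0.0 (shut) to 1.0 (fully open).
Only numpy, scipy, OpenCV 4.12 (cv2) and the standard library are available. Lean on these libraries where they do the work, as an engineer would, in place of code of your own. Each camera call takes 0.05 s, during which the arm holds its last target.

### The job

I want to check the seal under the water filter's cap, so first clear the ledge: lay the loose spoon in the tray's compartment with the fork and gently stand the white teacup upright in the compartment with the glass cup. Then unscrew the black cap of the filter (I do not know whether it is left- or right-hand threaded, so try gently both ways; do not pull it out of the thread unturned), lift it off upright, and finish still holding it in the gripper, at least 10 cm above its neck. Leave everything else where it is.

Things in the scene. Friction and masses are not known exactly. Their poses are not given: they have to be found in the camera images.
- cap: Black ribbed screw cap of the filter: an upright cylinder 58 mm across, 28 mm high, 70 g. Origin at the centre of the flat underside resting on the neck's rim, z up. Below it a 20 mm thick stem with two lugs along the cap's x (44 mm tip to tip) reaches 23 mm down into the neck, so it is clear once raised over 23 mm. It turns easily and need not be raised while being turned.
- filter: Counter-top water filter, fixed: a stainless first stage 92 mm across whose shoulder narrows, from 92 mm up, to a neck 54 mm across standing 120 to 150 mm above the ledge under the black cap. Along its own +x, 130 mm from the neck, a sealed second stage 72 mm across, 154 mm high, with a chrome spout up to 211 mm high. Origin on the ledge under the neck, z up.
- neck (a point): Centre of the neck's rim, 150 mm up: the closed cap's origin lies here. Two-start quick thread: some 60 degrees (1.05 rad) in the loosening direction frees the cap, which stays free up to 120 degrees (2.1 rad); the tightening way it stops dead within some 5 degrees. Loosening may be clockwise or anticlockwise, differs from start to start and cannot be seen. While engaged it lifts only 1 to 5 mm.
- spoon: Stainless steel spoon, 168 mm long, lying on the ledge, bowl up; x axis from the handle's end towards the bowl, z up; origin on the ledge under the middle. Bowl 41 mm across and 11 mm high, its centre at x = +66 mm; the handle's round end is at x = -80 mm. 55 g.
- spoon_grip (a point): Point of the spoon's handle at x = +12 mm, near its balance point: there the handle is 10 mm wide, 5 mm thick, its top 14 mm above what the spoon lies on. Same axes as the spoon.
- spoon_bowl (a point): Inner bottom of the spoon's bowl, 3 mm above what it lies on.
- spoon_end (a point): End of the spoon's handle, 4 mm above what it lies on.
- cup: Small white handle-less ceramic teacup, 48 mm high, 62 mm across at the rim, 60 mm at 28 mm height, 38 mm across at the foot, wall 3.5 mm, 110 g; origin at the centre of the foot's underside, z up.
- tray: Wooden tray, fixed, 250 mm (its x) by 264 mm (its y), walls 8 mm thick and 30 mm high, floor 8 mm above the ledge, split by one divider along its x. Origin on the ledge under its centre.
- cutlery_bay (a point): Centre of the floor of the tray's cutlery compartment (on the tray's +y side), inside 234 mm (tray x) by 116 mm (tray y). A fork lies along tray x against its outer side, 38 mm from the centre towards tray +y; the rest is free. Axes as the tray.
- cup_bay (a point): Centre of the floor of the tray's cup compartment (on the tray's -y side), inside 234 mm (tray x) by 124 mm (tray y). A glass cup 60 mm across and 52 mm high stands in it, 62 mm from the centre towards tray +x; the -x half is free. Axes as the tray.
- glass_cup: Bystander: clear glass teacup, 60 mm across, 52 mm high, standing in the cup compartment; origin under its foot.
- fork: Steel fork lying in the cutlery compartment, 172 mm long, 22 mm wide; origin under its middle, x towards the tines.
- kettle: Bystander: aluminium kettle, 156 mm across and 180 mm high, on its power base; origin under its centre.
- steamer_dish: Bystander: round white ceramic steamer dish with two lugs, 156 mm across, 25 mm high; origin under its centre.
- soy_bottle: Bystander: dark sauce bottle, 52 mm across, 150 mm high; origin under its centre.
- tea_tin: Bystander: square metal tea tin, 72 mm wide, 90 mm high; origin under its centre.
- sauce_dish: Bystander: small white sauce dish, 80 mm across, 20 mm high; origin under its centre.
- bamboo_steamer: Bystander: lidded bamboo steamer, 180 mm across, 96 mm high, standing on the hob; origin under its centre.

How it is judged (in metres and radians):
On the way:
1. the spoon lies in the cutlery compartment and the teacup stands in the cup compartment, both let go, with the filter's cap still on (x of spoon_bowl in the frame of cutlery_bay between -0.117 and 0.117 m and y of spoon_bowl in the frame of cutlery_bay between -0.058 and 0.058 m and z of each of spoon_bowl, spoon_end in the frame of cutlery_bay below 0.022 m and x of spoon_end in the frame of cutlery_bay between -0.117 and 0.117 m and y of spoon_end in the frame of cutlery_bay between -0.058 and 0.058 m and linear speed of each of spoon, cup below 0.05 m/s and x of cup in the frame of cup_bay between -0.092 and 0.092 m and y of cup in the frame of cup_bay between -0.04 and 0.04 m and z of cup in the frame of cup_bay below 0.006 m and angle between cup's own z axis and vertical below 0.12 rad and contact force between the fingers and spoon below 0.05 N and contact force between the fingers and cup below 0.05 N and z of cap in the frame of neck below 0.004 m and horizontal distance between cap and neck below 0.006 m), for 0.2 s.
At the end, for the whole second after the job is handed in: The cap is gripped and touches nothing else: over 90 mm above the neck's rim, within 150 mm of it sideways, tilted under 20 degrees, still. Bowl and end of the spoon lie within the cutlery compartment, under 22 mm off its floor; the teacup stands upright (7 degrees) in the cup compartment (z of cap in the frame of neck above 0.09 m and horizontal distance between cap and neck below 0.15 m and angle between cap's own z axis and vertical below 0.35 rad and contact force between the fingers and cap above 1 N and contact force between cap and filter below 0.05 N and linear speed of each of cap, spoon, cup below 0.05 m/s and x of spoon_bowl in the frame of cutlery_bay between -0.117 and 0.117 m and y of spoon_bowl in the frame of cutlery_bay between -0.058 and 0.058 m and z of each of spoon_bowl, spoon_end in the frame of cutlery_bay below 0.022 m and x of spoon_end in the frame of cutlery_bay between -0.117 and 0.117 m and y of spoon_end in the frame of cutlery_bay between -0.058 and 0.058 m and x of cup in the frame of cup_bay between -0.092 and 0.092 m and y of cup in the frame of cup_bay between -0.04 and 0.04 m and z of cup in the frame of cup_bay below 0.006 m and angle between cup's own z axis and vertical below 0.12 rad and contact force between the fingers and spoon below 0.05 N and contact force between the fingers and cup below 0.05 N); the arm keeps its last pose, push and grip.
It fails at once if the cap is pulled out of its thread unturned (z of cap in the frame of neck between 0.008 and 0.016 m and horizontal distance between cap and neck below 0.01 m and angle between the x axis of cap and the x axis of filter, either way round below 0.6 rad).
It fails at once if a bystander is pushed over 30 mm or tipped ((distance of glass_cup from where it was at the start of the episode above 0.03 m or angle between glass_cup's own z axis and vertical above 0.3 rad) or (distance of kettle from where it was at the start of the episode above 0.03 m or angle between kettle's own z axis and vertical above 0.3 rad) or (distance of steamer_dish from where it was at the start of the episode above 0.03 m or angle between steamer_dish's own z axis and vertical above 0.3 rad) or (distance of soy_bottle from where it was at the start of the episode above 0.03 m or angle between soy_bottle's own z axis and vertical above 0.3 rad) or (distance of tea_tin from where it was at the start of the episode above 0.03 m or angle between tea_tin's own z axis and vertical above 0.3 rad) or (distance of sauce_dish from where it was at the start of the episode above 0.03 m or angle between sauce_dish's own z axis and vertical above 0.3 rad) or (distance of bamboo_steamer from where it was at the start of the episode above 0.03 m or angle between bamboo_steamer's own z axis and vertical above 0.3 rad)).
It fails at once if the teacup is let fall from over 25 mm (linear speed of cup above 0.7 m/s and contact force between the fingers and cup below 0.05 N).
It fails at once if the fork is moved over 60 mm (distance of fork from where it was at the start of the episode above 0.06 m).
It fails at once if the filter is struck or the cap rammed down on it (over 40 N) (contact force between any of the fingers, cap and filter above 40 N).
It also fails if it takes over 72 s, if anything falls off the work surface, if the arm or the gripper's body presses on something with over 40 N, if the wrist force passes 120 N, or if a joint passes its speed limit or range.

## Working session

There is one attempt and no reset: what is moved stays moved. The work goes in short steps, Python scripts to look and compute and a shell command to move; the robot and the scene stay as the last step left them, time stands still between calls to the robot, and variables do not carry over. Pictures are saved under pics/ and viewed, and the job is handed in when it is done.

```bash
ls; mkdir -p pics; python3 - <<'E'
from rig import monitor, vision, r
import cv2,numpy as np
print(monitor.sense())
for n in ["scene","top","wrist"]:
    p=vision.camera_params(n); print(n,{k:np.round(v,3).tolist() for k,v in p.items()})
    im,d=vision.grab_frame(n); cv2.imwrite(f"pics/{n}0.png",im); np.save(f"pics/{n}0.npy",d); 
E
```

```text
pics
{'clock': 0.0, 'qpos': array([ 1.32262135e+00,  3.53630337e-01,  1.63414447e+00,  1.92462676e-05,
        1.15519992e+00, -2.43333128e-03]), 'qvel': array([-0.00060837,  0.00046671, -0.00030425,  0.00110451,  0.00030175,
        0.0010221 ]), 'joint_efforts': array([ 1.94184533e-03, -6.05264354e+01, -3.42069733e+01,  1.34218335e-04,
        9.45371023e-03, -1.94766324e-05]), 'eef_pos': array([151.94350479, 605.75319134, 230.56838441]), 'tcp_rot': array([-3.14157169e+00,  1.38202292e-03,  1.32504691e+00]), 'contact_force': array([-0.36008884,  0.25910097,  0.82232381]), 'wrist_torque': array([-0.00758754, -0.01489357,  0.02673701]), 'opening': 0.9980317647232761}
scene {'fx': 380.08, 'fy': 380.08, 'cx': 278.434, 'cy': 212.914, 'R': [[-0.721, 0.692, 0.003], [0.507, 0.532, -0.678], [-0.471, -0.488, -0.735]], 't': [508.354, -158.972, 1416.355]}
top {'fx': 418.063, 'fy': 418.063, 'cx': 290.88, 'cy': 215.236, 'R': [[-0.002, -1.0, -0.003], [-0.984, 0.003, -0.181], [0.181, 0.003, -0.984]], 't': [-113.727, 624.509, 1278.396]}
wrist {'fx': 325.379, 'fy': 325.379, 'cx': 278.892, 'cy': 206.021, 'R': [[0.242, 0.97, -0.002], [0.923, -0.23, 0.307], [0.298, -0.076, -0.952]], 't': [-624.501, -40.146, 379.912]}
```

View pics/scene0.png

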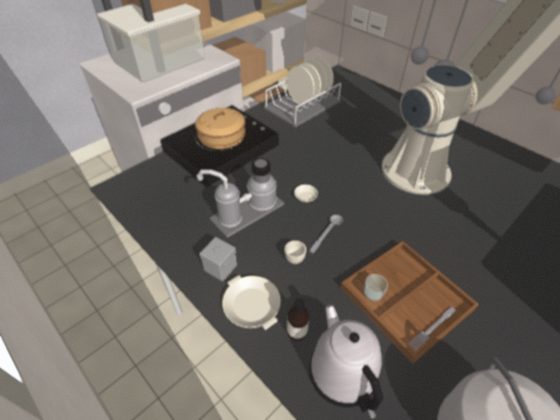

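View pics/top0.png

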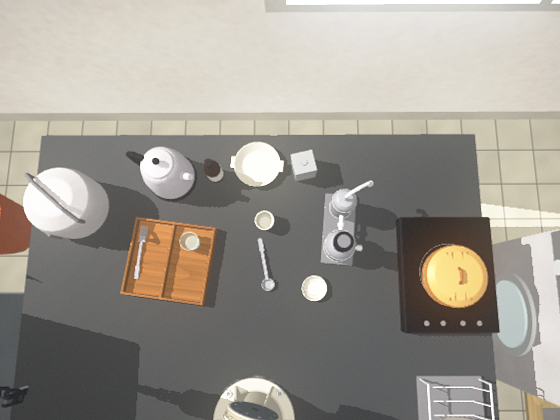

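View pics/wrist0.png

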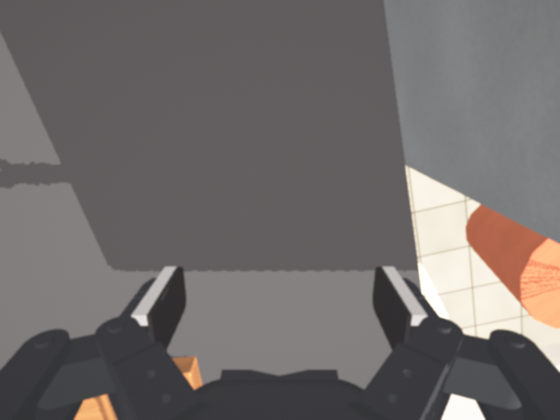

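The top view shows the whole ledge: spoon from (261,240) to its bowl at (267,284), teacup (264,220), tray with the fork on its left (142,250) and the glass at (190,241), and the cap at (343,242). The spoon's bowl points towards the robot. Next I'll zoom in and measure.

```bash
cat > h.py <<'E'
import numpy as np,cv2
from rig import monitor,vision,r
def ray(p,uv):
    d=np.array([(uv[0]-p['cx'])/p['fx'],(uv[1]-p['cy'])/p['fy'],1.0])
    R=np.array(p['R']);t=np.array(p['t']); return -R.T@t, R.T@d
def onplane(p,uv,z):
    c,d=ray(p,uv); return c+d*(z-c[2])/d[2]
def cloud(p,d):
    v,u=np.mgrid[0:d.shape[0],0:d.shape[1]]
    c=np.stack([(u-p['cx'])/p['fx']*d,(v-p['cy'])/p['fy']*d,d],-1)
    return (c-np.array(p['t']))@np.array(p['R'])
def proj(p,X):
    c=np.array(p['R'])@np.array(X)+np.array(p['t']); return c[0]/c[2]*p['fx']+p['cx'],c[1]/c[2]*p['fy']+p['cy']
E
python3 - <<'E'
from h import *
p=vision.camera_params("top");d=np.load("pics/top0.npy");im=cv2.imread("pics/top0.png")
W=cloud(p,d)
for n,(u,v) in dict(ledge=(230,250),cap=(343,242),cuprim=(264,220),bowl=(267,284),grip=(264,262),floor=(150,280),div=(175,250)).items(): print(n,W[v,u].round(1),d[v,u])
a=cv2.resize(im[190:310,100:240],None,fx=5,fy=5,interpolation=cv2.INTER_CUBIC);cv2.imwrite("pics/trayz.png",a)
b=cv2.resize(im[180:310,235:375],None,fx=5,fy=5,interpolation=cv2.INTER_CUBIC);b=b[:600];cv2.imwrite("pics/itemz.png",b)
def comp(m,name,amin=10):
    n,l,s,c=cv2.connectedComponentsWithStats(m.astype(np.uint8))
    for i in range(1,n):
        if s[i,4]>=amin:
            q=W[l==i]; print(name,s[i].tolist(),'mean',q.mean(0).round(1),'min',q.min(0).round(1),'max',q.max(0).round(1))
z=W[...,2]
roi=np.zeros(z.shape,bool);roi[185:310,240:335]=1
comp(roi&(z>4)&(d>0),'obj')
roi[:]=0;roi[215:270,320:368]=1
comp(roi&(z>165)&(z<190),'cap')
print(p)
E
```

```text
ledge [519.4  85.4  -2.5] 1375.0546
cap [ 523.5 -264.7  178.7] 1196.5408
cuprim [617.5 -26.2   7.3] 1382.8416
bowl [408.7 -37.4   0.8] 1351.4493
grip [478.9 -27.7  10.5] 1354.5802
floor [422.2 340.3   5.9] 1350.0167
div [518.4 262.4  11.8] 1361.3368
obj [249, 185, 16, 2, 22] mean [732.   -1.2  22.5] min [728.3 -24.9   4.4] max [737.6  23.4  27.3]
obj [320, 192, 15, 73, 868] mean [ 576.6 -234.2   46.3] min [ 472.  -257.5    4. ] max [ 712.7 -209.4  178.6]
obj [253, 210, 21, 21, 270] mean [614.6 -26.5  22.9] min [580.1 -57.8   4. ] max [651.6  10.1  55.9]
obj [257, 238, 19, 54, 245] mean [458.8 -29.1   9.3] min [386.4 -63.4   4. ] max [557.8  -3.8  19.9]
obj [301, 276, 25, 26, 407] mean [ 395.1 -187.7   11.9] min [ 354.6 -223.6    4. ] max [ 433.4 -147.2   27.6]
cap [333, 232, 21, 20, 315] mean [ 525.6 -264.5  177.9] min [ 498.2 -293.8  166.4] max [ 553.1 -236.6  184.7]
{'fx': 418.0633075235357, 'fy': 418.0633075235357, 'cx': 290.8804800182274, 'cy': 215.23572286983605, 'R': array([[-0.00218477, -0.99999159, -0.00346985],
       [-0.98350528,  0.0027763 , -0.1808581 ],
       [ 0.18086621,  0.00301748, -0.98350308]]), 't': array([-113.72696106,  624.50876416, 1278.39636447])}
```

```bash
sleep 1
```

```text
(no output)
```

View pics/itemz.png

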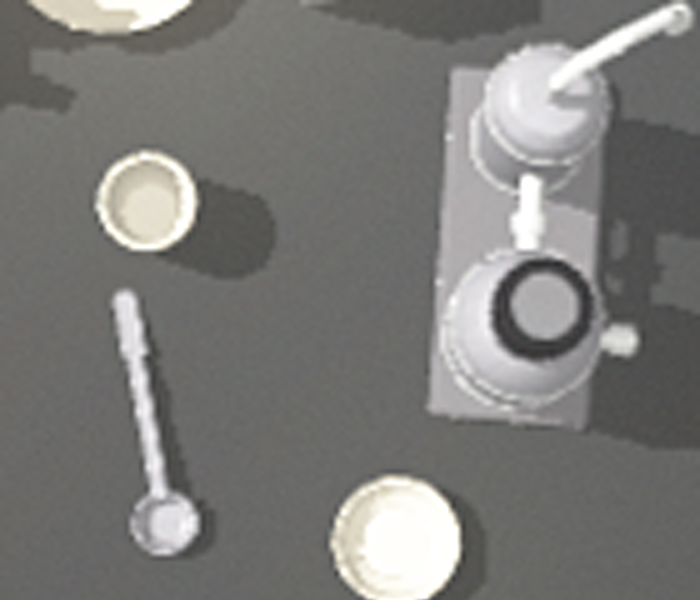

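View pics/trayz.png

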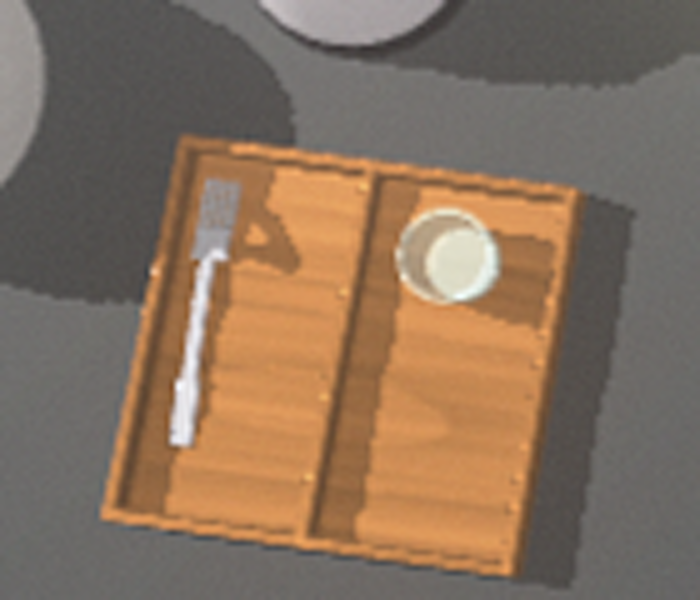

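```bash
cat > m.py <<'E'
from h import *
p=vision.camera_params("top");im=cv2.imread("pics/top0.png")
def mask_pts(roi,m):
    x0,y0,x1,y1=roi; k=np.zeros(m.shape,np.uint8);k[y0:y1,x0:x1]=m[y0:y1,x0:x1]*255
    c,_=cv2.findContours(k,cv2.RETR_EXTERNAL,cv2.CHAIN_APPROX_NONE); return max(c,key=cv2.contourArea)
g=im.min(2)
c=mask_pts((250,205,280,233),g>140); e=cv2.fitEllipse(c); print('cup ell',e); print(' rim centre',onplane(p,e[0],48))
sp=mask_pts((250,236,278,295),g>112)
q=np.array([onplane(p,a[0],9)[:2] for a in sp]); 
m=q.mean(0);rect=cv2.minAreaRect(q.astype(np.float32));print('spoon rect',rect, cv2.boundingRect(sp))
z=lambda x,y,ox,oy:((x+.5)/5-.5+ox,(y+.5)/5-.5+oy)
end=onplane(p,z(124,297,235,180),6);bowl=onplane(p,z(165,523,235,180),9)
print('end',end,'bowl',bowl,np.linalg.norm((bowl-end)[:2]),'(146-ish)')
C=[onplane(p,z(x,y,100,190),30) for x,y in((182,135),(583,185),(518,577),(100,520))]
print(np.round(C,1)); 
for i in range(4): print(np.linalg.norm(C[i]-C[(i+1)%4]))
C=np.array(C);ctr=C.mean(0);ax=(C[0]-C[3]+C[1]-C[2]);print('tray',ctr,'xang',np.arctan2(ax[1],ax[0]))
hs=im.max(2)
k=mask_pts((325,225,362,262),(hs<70)); e=cv2.fitEllipse(k);print('cap',e,onplane(p,e[0],178), onplane(p,z(543,306,235,180),178))
print('glass',onplane(p,z(448,255,100,190),60))
E
python3 m.py
```

```text
cup ell ((263.8706970214844, 219.72714233398438), (19.027008056640625, 19.373929977416992), 69.96825408935547)
 rim centre [611.41923125 -28.54728625  48.        ]
spoon rect ((475.5213623046875, -32.78631591796875), (174.04457092285156, 42.73247528076172), 5.761002063751221) (257, 237, 18, 54)
end [554.50552578 -11.59011297   6.        ] bowl [407.92226257 -39.85142093   9.        ] 149.2828006889104 (146-ish)
[[626.  389.9  30. ]
 [592.3 127.2  30. ]
 [343.6 160.5  30. ]
 [379.3 425.6  30. ]]
264.84396677052354
250.96157214092906
267.559808669201
249.30288344955787
tray [485.32319502 275.79445328  30.        ] xang -0.13855033315949977
cap ((343.2447509765625, 241.2960968017578), (17.625680923461914, 19.051149368286133), 29.000560760498047) [ 525.59529514 -265.49906684  178.        ] [ 527.02443327 -265.40637713  178.        ]
glass [543.2082081  205.50283375  60.        ]
```

```bash
cat > go.py <<'E'
import sys
from h import *
s=monitor.sense();P=s['eef_pos'];yaw=s['tcp_rot'][2]
def rel(x,y,z,yw,P=P,yaw=yaw):
    c,sn=np.cos(yaw),np.sin(yaw);w=np.array([x,y,z])-P
    return np.round([c*w[0]+sn*w[1],sn*w[0]-c*w[1],-w[2]],1),round(-((yw-yaw+np.pi)%(2*np.pi)-np.pi),3)
if __name__=="__main__":
    print('t',s['clock'],'P',P.round(1),'rpy',s['tcp_rot'].round(3),'F',s['contact_force'].round(1),'T',s['wrist_torque'].round(2),'q',s['qpos'].round(2),'op',round(s['opening'],3))
    a=list(map(float,sys.argv[1:]))
    while a: print(a[:4],*rel(*a[:4])); a=a[4:]
E
python3 go.py 462.5 -29.4 120 1.762 462.5 -29.4 5 1.762
```

```text
t 0.15 P [152.  605.9 230.7] rpy [3.142e+00 1.000e-03 1.325e+00] F [-0.1 -0.   0.3] T [0.02 0.03 0.03] q [ 1.32  0.35  1.63 -0.    1.16 -0.  ] op 0.999
[462.5, -29.4, 120.0, 1.762] [-540.6  455.8  110.7] -0.437
[462.5, -29.4, 5.0, 1.762] [-540.6  455.8  225.7] -0.437
```

```bash
python3 -m inch '[{"dp":[-540.6,455.8,0],"angular":[0,0,-0.437],"fingers":130},{"dp":[-540.6,455.8,0],"angular":[0,0,-0.437],"fingers":130},{"dp":[-540.6,455.8,0],"angular":[0,0,-0.437],"fingers":130},{"dp":[-540.6,455.8,0],"angular":[0,0,-0.437],"fingers":130},{"dp":[-540.6,455.8,0],"angular":[0,0,-0.437],"fingers":130},{"dp":[-540.6,455.8,0],"angular":[0,0,-0.437],"fingers":130},{"dp":[-540.6,455.8,0],"angular":[0,0,-0.437],"fingers":130},{"dp":[-540.6,455.8,0],"angular":[0,0,-0.437],"fingers":130},{"dp":[-540.6,455.8,0],"angular":[0,0,-0.437],"fingers":130},{"dp":[-540.6,455.8,0],"angular":[0,0,-0.437],"fingers":130},{"dp":[-540.6,455.8,0],"angular":[0,0,-0.437],"fingers":130},{"dp":[-540.6,455.8,0],"angular":[0,0,-0.437],"fingers":130}]' 30; python3 go.py 462.5 -29.4 120 1.762
```

```text
clock: 1.15
eef_pos: [372.0, 155.1, 231.4]
tcp_rot: [3.141, -0.0, 1.762]
contact_force: [1.2, -0.1, -0.9]
opening: 0.488
t 1.15 P [372.  155.1 231.4] rpy [ 3.141 -0.     1.762] F [ 1.2 -0.1 -0.9] T [ 0.06  0.02 -0.03] q [ 0.39 -0.01  2.08  0.    1.07 -1.37] op 0.488
[462.5, -29.4, 120.0, 1.762] [-198.4   53.8  111.4] 0.0
```

```bash
python3 -m inch '[{"dp":[-198.4,53.8,111],"angular":[0,0,0],"fingers":130},{"dp":[-198.4,53.8,111],"angular":[0,0,0],"fingers":130},{"dp":[-198.4,53.8,111],"angular":[0,0,0],"fingers":130},{"dp":[-198.4,53.8,111],"angular":[0,0,0],"fingers":130},{"dp":[-198.4,53.8,111],"angular":[0,0,0],"fingers":130},{"dp":[-198.4,53.8,111],"angular":[0,0,0],"fingers":130},{"dp":[-198.4,53.8,111],"angular":[0,0,0],"fingers":130},{"dp":[-198.4,53.8,111],"angular":[0,0,0],"fingers":130},{"dp":[-198.4,53.8,111],"angular":[0,0,0],"fingers":130}]'; python3 go.py 462.5 -29.4 5 1.762; python3 - <<'E'
from h import *
p=vision.camera_params("wrist");im,d=vision.grab_frame("wrist");cv2.imwrite("pics/w1.png",im);np.savez("pics/w1",d=d,**p)
W=cloud(p,d)
print(proj(p,[462.5,-29.4,14]),proj(p,[407.9,-39.9,5]))
E
```

```text
clock: 1.9
eef_pos: [461.8, -27.3, 120.3]
tcp_rot: [-3.141, -0.0, 1.761]
contact_force: [-0.6, 1.1, -0.2]
opening: 0.494
t 1.9 P [461.8 -27.3 120.3] rpy [-3.141 -0.     1.761] F [-0.6  1.1 -0.2] T [-0.03 -0.04 -0.01] q [-0.06  0.25  2.07  0.    0.82 -1.82] op 0.494
[462.5, -29.4, 5.0, 1.762] [ -2.2   0.3 115.3] -0.001
(np.float64(275.6161632718272), np.float64(205.0129740445518)) (np.float64(275.61668546327604), np.float64(133.2087681695324))
```

View pics/w1.png

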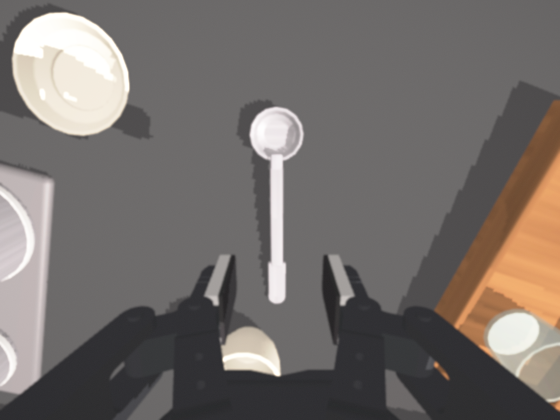

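The spoon lies centred in the jaws: bowl at (276,134) and handle at u≈276, matching my projection to about 1 px. Now descending and gripping.

```bash
python3 -m inch '[{"dp":[-2,0.3,40],"angular":[0,0,0],"fingers":130},{"dp":[-2,0.3,75],"angular":[0,0,0],"fingers":130},{"dp":[-2,0.3,95],"angular":[0,0,0],"fingers":130},{"dp":[-2,0.3,108],"angular":[0,0,0],"fingers":130},{"dp":[-2,0.3,115],"angular":[0,0,0],"fingers":130},{"dp":[-2,0.3,115],"angular":[0,0,0],"fingers":255},{"dp":[-2,0.3,115],"angular":[0,0,0],"fingers":255},{"dp":[-2,0.3,115],"angular":[0,0,0],"fingers":255},{"dp":[-2,0.3,115],"angular":[0,0,0],"fingers":255},{"dp":[-2,0.3,115],"angular":[0,0,0],"fingers":255},{"dp":[-2,0.3,115],"angular":[0,0,0],"fingers":255}]' 40; python3 go.py 462.5 -29.4 105 1.762
```

```text
clock: 2.87
eef_pos: [463.7, -29.3, 6.4]
tcp_rot: [3.14, 0.0, 1.762]
contact_force: [-0.1, 2.5, 7.9]
opening: 0.1
t 2.8667 P [463.7 -29.3   6.4] rpy [3.14  0.    1.762] F [-0.1  2.5  7.9] T [0.61 0.17 0.01] q [-0.07  0.47  2.13  0.    0.55 -1.83] op 0.1
[462.5, -29.4, 105.0, 1.762] [  0.1  -1.2 -98.6] -0.0
```

```bash
python3 -m inch '[{"dp":[0,0,-15],"angular":[0,0,0],"fingers":255},{"dp":[0,0,-45],"angular":[0,0,0],"fingers":255},{"dp":[0,0,-80],"angular":[0,0,0],"fingers":255},{"dp":[0,0,-110],"angular":[0,0,0],"fingers":255},{"dp":[0,0,-115],"angular":[0,0,0],"fingers":255}]'; python3 - <<'E'
from h import *
p=vision.camera_params("wrist");im,d=vision.grab_frame("wrist");cv2.imwrite("pics/w2.png",im)
b=np.array([494.4,341.2]);X=np.array([.9904,-.1381]);Y=np.array([.1381,.9904])
# grip at spoon x=+12, bowl towards tray -x: origin = grip + 12*X
print(b-12*X-14*Y)
E
python3 go.py 480.5 329 130 1.432 480.5 329 16 1.432
```

```text
clock: 3.28
eef_pos: [465.7, -29.7, 125.2]
tcp_rot: [3.134, 0.002, 1.762]
contact_force: [1.0, 0.5, -0.8]
opening: 0.099
[480.5818 328.9916]
t 3.3333 P [465.4 -29.7 124.1] rpy [3.135e+00 2.000e-03 1.762e+00] F [ 0.3 -0.7 -0.3] T [-0.01  0.06  0.01] q [-0.07  0.25  2.07 -0.    0.82 -1.83] op 0.097
[480.5, 329.0, 130.0, 1.432] [349.3  83.   -5.9] 0.33
[480.5, 329.0, 16.0, 1.432] [349.3  83.  108.1] 0.33
```

View pics/w2.png

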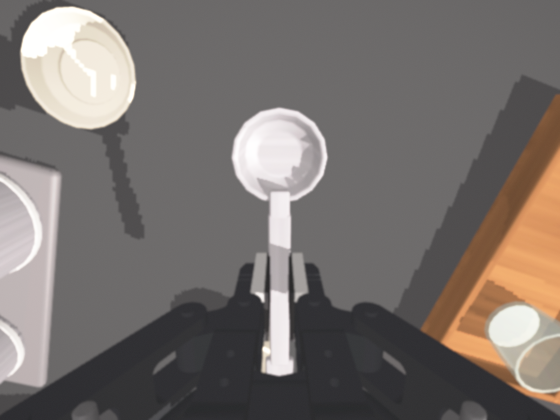

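Spoon held level and in line, bowl at (280,152). Carrying it to the cutlery bay.

```bash
python3 -m inch '[{"dp":[30,7,-6],"angular":[0,0,0.03],"fingers":255},{"dp":[70,16,-6],"angular":[0,0,0.08],"fingers":255},{"dp":[110,26,-6],"angular":[0,0,0.14],"fingers":255},{"dp":[150,36,-6],"angular":[0,0,0.2],"fingers":255},{"dp":[190,45,-6],"angular":[0,0,0.26],"fingers":255},{"dp":[230,55,-6],"angular":[0,0,0.3],"fingers":255},{"dp":[270,64,-6],"angular":[0,0,0.33],"fingers":255},{"dp":[305,73,-6],"angular":[0,0,0.33],"fingers":255},{"dp":[335,80,-6],"angular":[0,0,0.33],"fingers":255},{"dp":[349.3,83,-6],"angular":[0,0,0.33],"fingers":255},{"dp":[349.3,83,-6],"angular":[0,0,0.33],"fingers":255}]'; python3 - <<'E'
from h import *
p=vision.camera_params("wrist");im,d=vision.grab_frame("wrist");cv2.imwrite("pics/w3.png",im);im,d=vision.grab_frame("top");cv2.imwrite("pics/t3.png",cv2.resize(im[180:320,90:250],None,fx=4,fy=4,interpolation=cv2.INTER_CUBIC))
E
python3 go.py 480.5 329 15 1.432
```

```text
clock: 4.25
eef_pos: [477.6, 331.8, 125.1]
tcp_rot: [-3.141, -0.0, 1.435]
contact_force: [0.6, -0.6, -0.1]
opening: 0.098
t 4.35 P [477.2 328.5 125.1] rpy [-3.140e+00  2.000e-03  1.433e+00] F [ 0.5 -1.1 -0.7] T [ 0.   -0.01 -0.03] q [ 0.6   0.41  1.82 -0.    0.92 -0.83] op 0.097
[480.5, 329.0, 15.0, 1.432] [  1.    3.2 110.1] 0.001
```

View pics/w3.png

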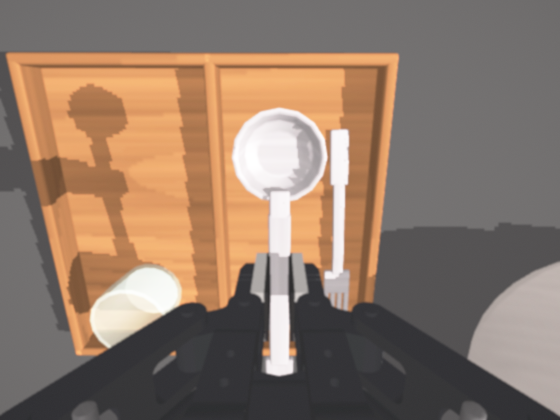

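View pics/t3.png

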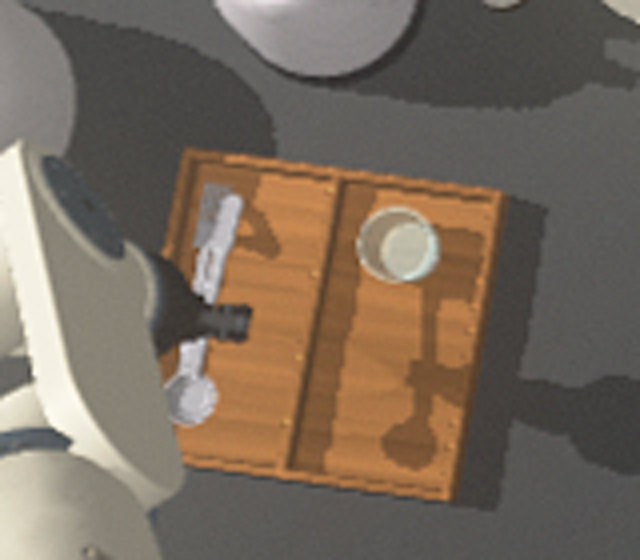

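The spoon hangs parallel to the fork, between the divider (u≈212) and the fork (u≈340). Lowering and releasing with a small opening.

```bash
python3 -m inch '[{"dp":[1,3,35],"angular":[0,0,0],"fingers":255},{"dp":[1,3,65],"angular":[0,0,0],"fingers":255},{"dp":[1,3,88],"angular":[0,0,0],"fingers":255},{"dp":[1,3,102],"angular":[0,0,0],"fingers":255},{"dp":[1,3,108],"angular":[0,0,0],"fingers":255},{"dp":[1,3,110],"angular":[0,0,0],"fingers":255},{"dp":[1,3,110],"angular":[0,0,0],"fingers":255},{"dp":[1,3,110],"angular":[0,0,0],"fingers":190},{"dp":[1,3,110],"angular":[0,0,0],"fingers":185},{"dp":[1,3,110],"angular":[0,0,0],"fingers":185},{"dp":[1,3,110],"angular":[0,0,0],"fingers":185}]'; python3 go.py 480.5 329 130 1.432
```

```text
clock: 5.27
eef_pos: [481.5, 330.1, 17.1]
tcp_rot: [3.141, -0.001, 1.432]
contact_force: [-0.8, 0.5, 0.2]
opening: 0.274
t 5.2667 P [481.5 330.1  17.1] rpy [ 3.141e+00 -1.000e-03  1.432e+00] F [-0.8  0.5  0.2] T [-0.04  0.03  0.02] q [ 0.6   0.57  1.86 -0.    0.71 -0.83] op 0.274
[480.5, 329.0, 130.0, 1.432] [  -1.3   -0.9 -112.9] 0.0
```

```bash
python3 -m inch '[{"dp":[-1,0,-20],"angular":[0,0,0],"fingers":185},{"dp":[-1,0,-60],"angular":[0,0,0],"fingers":185},{"dp":[-1,0,-100],"angular":[0,0,0],"fingers":150},{"dp":[-1,0,-130],"angular":[0,0,0],"fingers":0},{"dp":[-1,0,-130],"angular":[0,0,0],"fingers":0}]'; python3 - <<'E'
from h import *
im,d=vision.grab_frame("wrist");cv2.imwrite("pics/w4.png",im)
E
python3 go.py 611.4 -28.5 145 -0.1385
```

```text
clock: 5.68
eef_pos: [484.2, 331.1, 153.2]
tcp_rot: [3.134, -0.007, 1.432]
contact_force: [1.9, -0.0, 0.7]
opening: 0.682
t 5.7333 P [483.  330.4 150.3] rpy [ 3.136 -0.005  1.432] F [ 0.5 -0.6 -0.1] T [-0.01 -0.    0.02] q [ 0.6   0.38  1.8  -0.    0.96 -0.83] op 0.767
[611.4, -28.5, 145.0, -0.1385] [-337.7  176.7    5.3] 1.571
```

View pics/w4.png

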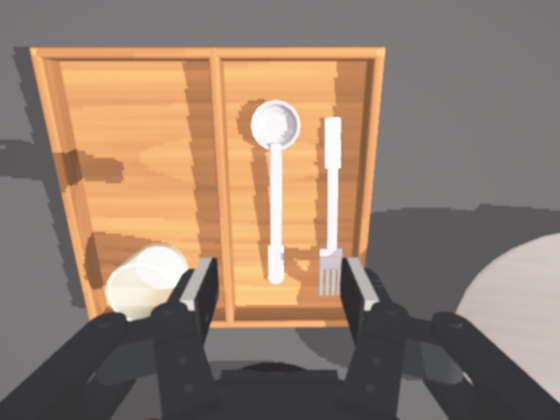

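The spoon lies flat in the bay, bowl (275,126) and end (276,278), between the divider and the fork. On to the teacup.

```bash
python3 -m inch '[{"dp":[-338,177,5],"angular":[0,0,1.571],"fingers":0},{"dp":[-338,177,5],"angular":[0,0,1.571],"fingers":0},{"dp":[-338,177,5],"angular":[0,0,1.571],"fingers":0},{"dp":[-338,177,5],"angular":[0,0,1.571],"fingers":0},{"dp":[-338,177,5],"angular":[0,0,1.571],"fingers":0},{"dp":[-338,177,5],"angular":[0,0,1.571],"fingers":0},{"dp":[-338,177,5],"angular":[0,0,1.571],"fingers":0},{"dp":[-338,177,5],"angular":[0,0,1.571],"fingers":0},{"dp":[-338,177,5],"angular":[0,0,1.571],"fingers":0},{"dp":[-338,177,5],"angular":[0,0,1.571],"fingers":0},{"dp":[-338,177,5],"angular":[0,0,1.571],"fingers":0},{"dp":[-338,177,5],"angular":[0,0,1.571],"fingers":0}]'; python3 -m inch '[{"dp":[0,0,0],"angular":[0,0,0.1],"fingers":0},{"dp":[0,0,0],"angular":[0,0,0.1],"fingers":0}]';  python3 - <<'E'
from h import *
p=vision.camera_params("wrist");im,d=vision.grab_frame("wrist");cv2.imwrite("pics/w5.png",im);np.savez("pics/w5",d=d,**p)
print(proj(p,[611.4,-28.5,48]))
E
python3 go.py 611.4 -28.5 3 -0.1385
```

```text
clock: 6.73
eef_pos: [608.8, -31.7, 139.8]
tcp_rot: [3.142, 0.002, -0.076]
contact_force: [0.6, 0.3, -0.5]
opening: 1.002
clock: 6.9
eef_pos: [608.7, -30.5, 140.0]
tcp_rot: [3.141, 0.002, -0.173]
contact_force: [0.4, 0.4, 0.8]
opening: 1.001
(np.float64(282.6024351351308), np.float64(207.05714765334451))
t 6.95 P [608.8 -30.4 140.1] rpy [ 3.141e+00  2.000e-03 -1.660e-01] F [ 0.1 -0.  -0.3] T [-0.06 -0.02  0.03] q [-0.05  0.43  1.74 -0.    0.97  0.11] op 1.002
[611.4, -28.5, 3.0, -0.1385] [  2.3  -2.3 137.1] -0.028
```

View pics/w5.png

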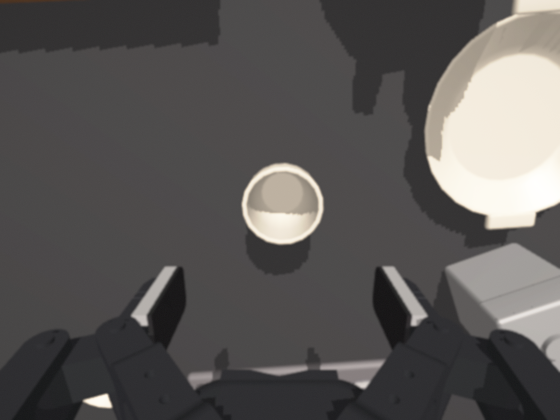

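Cup rim centred at (282,204), within 2.5 px of prediction and midway between the jaws. Descending.

```bash
python3 -m inch '[{"dp":[2.3,-1.5,40],"angular":[0,0,-0.028],"fingers":0},{"dp":[2.3,-1.5,75],"angular":[0,0,-0.028],"fingers":0},{"dp":[2.3,-1.5,105],"angular":[0,0,-0.028],"fingers":0},{"dp":[2.3,-1.5,125],"angular":[0,0,-0.028],"fingers":0},{"dp":[2.3,-1.5,136],"angular":[0,0,-0.028],"fingers":0},{"dp":[2.3,-1.5,137],"angular":[0,0,-0.028],"fingers":40},{"dp":[2.3,-1.5,137],"angular":[0,0,-0.028],"fingers":60},{"dp":[2.3,-1.5,137],"angular":[0,0,-0.028],"fingers":80},{"dp":[2.3,-1.5,137],"angular":[0,0,-0.028],"fingers":110},{"dp":[2.3,-1.5,137],"angular":[0,0,-0.028],"fingers":110},{"dp":[2.3,-1.5,137],"angular":[0,0,-0.028],"fingers":110}]' 30; python3 go.py 611.4 -28.5 90 -0.1385
```

```text
clock: 7.87
eef_pos: [612.7, -29.3, 5.3]
tcp_rot: [-3.141, -0.002, -0.14]
contact_force: [0.6, 0.1, -0.4]
opening: 0.711
t 7.8667 P [612.7 -29.3   5.3] rpy [-3.141e+00 -2.000e-03 -1.400e-01] F [ 0.6  0.1 -0.4] T [-0.02 -0.02  0.03] q [-0.05  0.62  1.8  -0.    0.72  0.09] op 0.711
[611.4, -28.5, 90.0, -0.1385] [ -1.4  -0.6 -84.7] -0.001
```

```bash
python3 -m inch '[{"dp":[0,0,-10],"angular":[0,0,0],"fingers":130},{"dp":[0,0,-30],"angular":[0,0,0],"fingers":130},{"dp":[0,0,-55],"angular":[0,0,0],"fingers":130},{"dp":[0,0,-80],"angular":[0,0,0],"fingers":130},{"dp":[0,0,-95],"angular":[0,0,0],"fingers":130},{"dp":[0,0,-100],"angular":[0,0,0],"fingers":130},{"dp":[0,0,-100],"angular":[0,0,0],"fingers":130}]'; python3 - <<'E'
from h import *
im,d=vision.grab_frame("wrist");cv2.imwrite("pics/w6.png",im)
E
python3 go.py 429.2 221 105 -0.1385
```

```text
clock: 8.45
eef_pos: [613.1, -29.4, 106.4]
tcp_rot: [-3.141, -0.003, -0.14]
contact_force: [0.5, -0.1, -1.5]
opening: 0.706
t 8.5 P [612.2 -29.3 105. ] rpy [-3.141e+00 -1.000e-03 -1.400e-01] F [ 0.2  0.1 -1.1] T [0.01 0.02 0.02] q [-0.05  0.48  1.76  0.    0.9   0.09] op 0.709
[429.2, 221.0, 105.0, -0.1385] [-216.1 -222.3   -0. ] -0.001
```

View pics/w6.png

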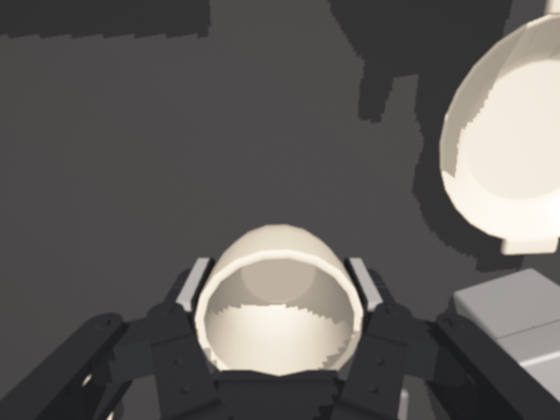

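Teacup upright between the pads (rim around (279,315)). Moving it over the cup bay.

```bash
python3 -m inch '[{"dp":[-15,-15,0],"angular":[0,0,0],"fingers":130},{"dp":[-40,-41,0],"angular":[0,0,0],"fingers":130},{"dp":[-65,-67,0],"angular":[0,0,0],"fingers":130},{"dp":[-90,-93,0],"angular":[0,0,0],"fingers":130},{"dp":[-115,-118,0],"angular":[0,0,0],"fingers":130},{"dp":[-140,-144,0],"angular":[0,0,0],"fingers":130},{"dp":[-165,-170,0],"angular":[0,0,0],"fingers":130},{"dp":[-188,-193,0],"angular":[0,0,0],"fingers":130},{"dp":[-205,-211,0],"angular":[0,0,0],"fingers":130},{"dp":[-213,-219,0],"angular":[0,0,0],"fingers":130},{"dp":[-216,-222,0],"angular":[0,0,0],"fingers":130},{"dp":[-216,-222,0],"angular":[0,0,0],"fingers":130}]'; python3 - <<'E'
from h import *
p=vision.camera_params("wrist");im,d=vision.grab_frame("wrist");cv2.imwrite("pics/w7.png",im)
im,d=vision.grab_frame("top");cv2.imwrite("pics/t7.png",cv2.resize(im[180:320,90:250],None,fx=4,fy=4,interpolation=cv2.INTER_CUBIC))
E
python3 go.py 429.2 221 14 -0.1385
```

```text
clock: 9.5
eef_pos: [428.5, 220.8, 103.7]
tcp_rot: [3.141, 0.001, -0.138]
contact_force: [0.0, -0.7, -0.7]
opening: 0.706
t 9.6 P [429.6 220.  103.9] rpy [ 3.141  0.    -0.14 ] F [ 0.4 -1.5 -2. ] T [-0.    0.01  0.03] q [ 0.47  0.31  2.04 -0.    0.79  0.61] op 0.706
[429.2, 221.0, 14.0, -0.1385] [-0.5 -0.9 89.9] -0.002
```

View pics/w7.png

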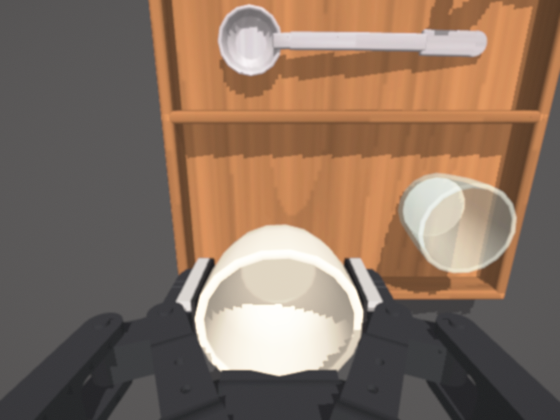

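View pics/t7.png

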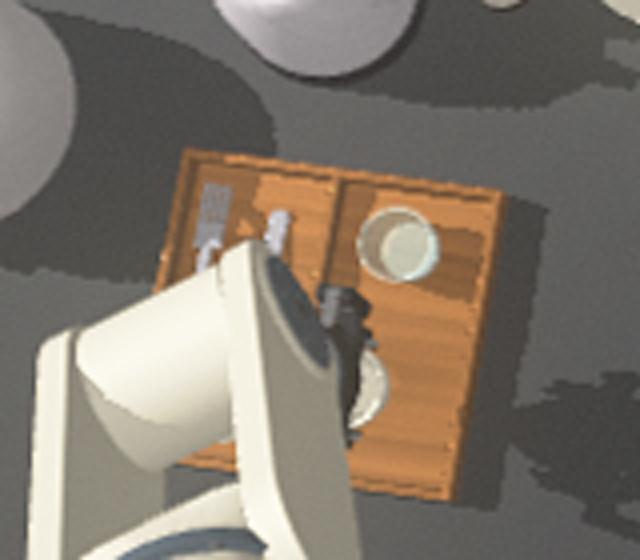

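The cup is over the free half, clear of the wall (u≈180) and the glass (455,225). Lowering slowly.

```bash
python3 -m inch '[{"dp":[-0.5,-1,15],"angular":[0,0,0],"fingers":130},{"dp":[-0.5,-1,35],"angular":[0,0,0],"fingers":130},{"dp":[-0.5,-1,53],"angular":[0,0,0],"fingers":130},{"dp":[-0.5,-1,67],"angular":[0,0,0],"fingers":130},{"dp":[-0.5,-1,77],"angular":[0,0,0],"fingers":130},{"dp":[-0.5,-1,83],"angular":[0,0,0],"fingers":130},{"dp":[-0.5,-1,87],"angular":[0,0,0],"fingers":130},{"dp":[-0.5,-1,89],"angular":[0,0,0],"fingers":130},{"dp":[-0.5,-1,89.5],"angular":[0,0,0],"fingers":130},{"dp":[-0.5,-1,89.5],"angular":[0,0,0],"fingers":130}]'; python3 go.py 429.2 221 13.3 -0.1385
```

```text
clock: 10.43
eef_pos: [429.1, 221.8, 15.2]
tcp_rot: [-3.141, -0.001, -0.14]
contact_force: [-0.2, 0.7, -2.0]
opening: 0.708
t 10.4333 P [429.1 221.8  15.2] rpy [-3.141e+00 -1.000e-03 -1.400e-01] F [-0.2  0.7 -2. ] T [ 0.03  0.01 -0.01] q [ 0.47  0.47  2.08 -0.    0.59  0.61] op 0.708
[429.2, 221.0, 13.3, -0.1385] [0.2 0.8 1.9] -0.002
```

```bash
python3 -m inch '[{"dp":[0,0,1],"angular":[0,0,0],"fingers":130},{"dp":[0,0,2],"angular":[0,0,0],"fingers":130},{"dp":[0,0,2],"angular":[0,0,0],"fingers":130}]'; python3 go.py 429.2 221 13.3 -0.1385
```

```text
clock: 10.68
eef_pos: [429.0, 222.0, 13.1]
tcp_rot: [-3.141, -0.001, -0.14]
contact_force: [-0.4, -0.1, 0.4]
opening: 0.707
t 10.6833 P [429.  222.   13.1] rpy [-3.141e+00 -1.000e-03 -1.400e-01] F [-0.4 -0.1  0.4] T [-0.03 -0.09  0.08] q [ 0.47  0.47  2.08 -0.    0.58  0.61] op 0.707
[429.2, 221.0, 13.3, -0.1385] [ 0.3  1.  -0.2] -0.001
```

```bash
python3 -m inch '[{"dp":[0,0,0],"angular":[0,0,0],"fingers":60},{"dp":[0,0,0],"angular":[0,0,0],"fingers":30},{"dp":[0,0,0],"angular":[0,0,0],"fingers":20},{"dp":[0,0,0],"angular":[0,0,0],"fingers":20},{"dp":[0,0,0],"angular":[0,0,0],"fingers":20},{"dp":[0,0,-15],"angular":[0,0,0],"fingers":20},{"dp":[0,0,-50],"angular":[0,0,0],"fingers":20},{"dp":[0,0,-90],"angular":[0,0,0],"fingers":20},{"dp":[0,0,-130],"angular":[0,0,0],"fingers":0},{"dp":[0,0,-165],"angular":[0,0,0],"fingers":0},{"dp":[0,0,-200],"angular":[0,0,0],"fingers":0},{"dp":[0,0,-220],"angular":[0,0,0],"fingers":0}]'; python3 - <<'E'
from h import *
im,d=vision.grab_frame("wrist");cv2.imwrite("pics/w8.png",im)
E
python3 go.py 526 -265.5 260 -0.1385
```

```text
clock: 11.68
eef_pos: [429.8, 222.3, 236.8]
tcp_rot: [-3.139, -0.004, -0.14]
contact_force: [1.5, 1.8, 0.0]
opening: 0.999
t 11.7333 P [431.1 223.  239.2] rpy [-3.137 -0.007 -0.14 ] F [1.6 0.4 2.6] T [ 0.05 -0.07 -0.  ] q [ 0.47  0.12  1.92 -0.    1.09  0.61] op 0.997
[526.0, -265.5, 260.0, -0.1385] [162.1 470.5 -20.8] -0.001
```

View pics/w8.png

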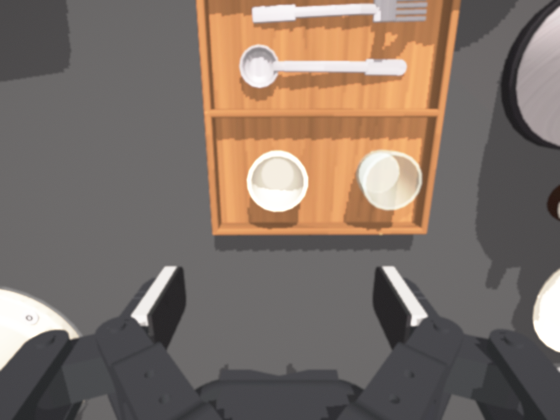

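Both are in place: teacup upright at (277,181), spoon beside the fork. Moving above the cap.

```bash
python3 -m inch '[{"dp":[162,470.5,-21],"angular":[0,0,0.327],"fingers":0},{"dp":[162,470.5,-21],"angular":[0,0,0.327],"fingers":0},{"dp":[162,470.5,-21],"angular":[0,0,0.327],"fingers":0},{"dp":[162,470.5,-21],"angular":[0,0,0.327],"fingers":0},{"dp":[162,470.5,-21],"angular":[0,0,0.327],"fingers":0},{"dp":[162,470.5,-21],"angular":[0,0,0.327],"fingers":0},{"dp":[162,470.5,-21],"angular":[0,0,0.327],"fingers":0},{"dp":[162,470.5,-21],"angular":[0,0,0.327],"fingers":0},{"dp":[162,470.5,-21],"angular":[0,0,0.327],"fingers":0},{"dp":[162,470.5,-21],"angular":[0,0,0.327],"fingers":0},{"dp":[162,470.5,-21],"angular":[0,0,0.327],"fingers":0},{"dp":[162,470.5,-21],"angular":[0,0,0.327],"fingers":0}]';python3 -m inch '[{"dp":[0,0,0],"angular":[0,0,0],"fingers":0},{"dp":[0,0,0],"angular":[0,0,0],"fingers":0}]'; python3 go.py 526 -265.5 260 -0.467
```

```text
clock: 12.73
eef_pos: [523.2, -269.1, 253.4]
tcp_rot: [3.142, 0.0, -0.467]
contact_force: [1.5, 0.5, 0.6]
opening: 0.997
clock: 12.9
eef_pos: [523.3, -268.7, 253.0]
tcp_rot: [3.142, 0.001, -0.47]
contact_force: [-0.7, -0.1, 0.1]
opening: 1.0
t 12.9 P [ 523.3 -268.7  253. ] rpy [ 3.142e+00  1.000e-03 -4.700e-01] F [-0.7 -0.1  0.1] T [-0.   -0.02  0.01] q [-0.48  0.28  1.69 -0.    1.18 -0.01] op 1.0
[526.0, -265.5, 260.0, -0.467] [ 1.  -4.1 -7. ] -0.003
```

```bash
python3 - <<'E'
from h import *
p=vision.camera_params("wrist");im,d=vision.grab_frame("wrist");cv2.imwrite("pics/w9.png",im);np.savez("pics/w9",d=d,im=im,**p)
print(proj(p,[526,-265.5,178]))
W=cloud(p,d);m=(W[...,2]>170)&(W[...,2]<184)&(d>0)&(np.hypot(W[...,0]-526,W[...,1]+265)<60)
q=W[m];print(m.sum(),q.mean(0),q.min(0),q.max(0))
c,_=cv2.findContours(m.astype(np.uint8),cv2.RETR_EXTERNAL,cv2.CHAIN_APPROX_NONE);c=max(c,key=cv2.contourArea);e=cv2.fitEllipse(c);print(e,onplane(p,e[0],178))
s=W[...,2]>190;print('hi',[W[s&(W[...,0]>560)].min(0) if (s&(W[...,0]>560)).any() else 0])
E
```

```text
(np.float64(280.9174043863772), np.float64(212.23465826256603))
4750 [ 527.93408642 -263.62007953  177.69269172] [ 497.70224436 -294.77650118  170.01403746] [ 555.83053333 -236.50864826  180.63461503]
((282.1643981933594, 208.34814453125), (75.39131164550781, 78.75529479980469), 86.47116088867188) [ 528.08459684 -263.31485649  178.        ]
hi [array([ 560.0088755 , -346.72110529,  190.00266933])]
```

View pics/w9.png

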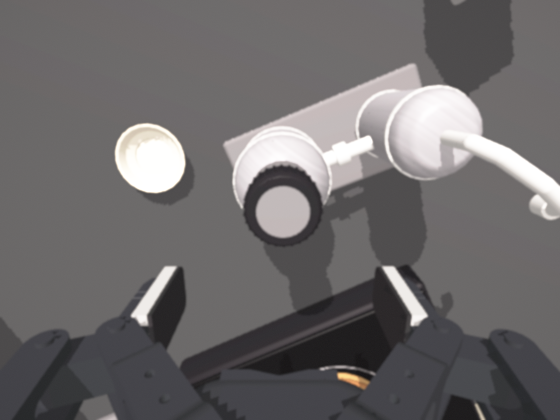

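```bash
python3 - <<'E'
from h import *
f=np.load("pics/w9.npz");d=f['d'];p={k:f[k] for k in('fx','fy','cx','cy','R','t')}
W=cloud(p,d);R=np.hypot(W[...,0]-527,W[...,1]+264.5)
vv,uu=np.mgrid[0:420,0:560]
for lo,hi in((100,140),(140,165),(165,190),(190,225)):
    m=(W[...,2]>lo)&(W[...,2]<hi)&(R>40)&(d>0)&(vv<250)
    if m.any():
        i=np.argmin(np.where(m,R,1e9));print(lo,m.sum(),R.flat[i],W.reshape(-1,3)[i].round(0),np.unravel_index(i,R.shape), W[m].mean(0).round(0))
E
python3 go.py 527 -264.5 190 -0.467 527 -264.5 142 -0.467
```

```text
100 2312 40.001014112127294 [ 561. -243.  104.] (np.int64(147), np.int64(304)) [ 619. -258.  122.]
140 5226 96.5199046330981 [ 623. -276.  140.] (np.int64(155), np.int64(397)) [ 652. -272.  148.]
165 796 123.86879162876457 [ 650. -275.  186.] (np.int64(146), np.int64(462)) [ 671. -307.  179.]
190 2138 125.44449104401569 [ 652. -277.  191.] (np.int64(148), np.int64(469)) [ 669. -299.  204.]
t 12.95 P [ 523.  -267.2  252.9] rpy [-3.141e+00  1.000e-03 -4.690e-01] F [0.2 0.8 0.7] T [ 0.03  0.02 -0.02] q [-0.48  0.28  1.69  0.    1.18 -0.01] op 1.002
[527.0, -264.5, 190.0, -0.467] [ 2.4 -4.2 62.9] -0.002
[527.0, -264.5, 142.0, -0.467] [  2.4  -4.2 110.9] -0.002
```

The cap's centre is at (282,208) in the wrist image, and nothing tall stands within 95 mm of it. Descending over it and gripping.

```bash
python3 -m inch '[{"dp":[2.4,-4.2,20],"angular":[0,0,0],"fingers":0},{"dp":[2.4,-4.2,45],"angular":[0,0,0],"fingers":0},{"dp":[2.4,-4.2,68],"angular":[0,0,0],"fingers":0},{"dp":[2.4,-4.2,86],"angular":[0,0,0],"fingers":0},{"dp":[2.4,-4.2,98],"angular":[0,0,0],"fingers":0},{"dp":[2.4,-4.2,106],"angular":[0,0,0],"fingers":0},{"dp":[2.4,-4.2,110],"angular":[0,0,0],"fingers":0},{"dp":[2.4,-4.2,111],"angular":[0,0,0],"fingers":0},{"dp":[2.4,-4.2,111],"angular":[0,0,0],"fingers":0}]' 30; python3 go.py 527 -264.5 142 -0.467; python3 - <<'E'
from h import *
im,d=vision.grab_frame("wrist");cv2.imwrite("pics/w10.png",im)
E
```

```text
clock: 13.7
eef_pos: [527.9, -264.0, 143.3]
tcp_rot: [-3.142, -0.001, -0.467]
contact_force: [0.1, -0.3, -0.7]
opening: 0.999
t 13.7 P [ 527.9 -264.   143.3] rpy [-3.142e+00 -1.000e-03 -4.670e-01] F [ 0.1 -0.3 -0.7] T [ 0.03  0.01 -0.  ] q [-0.47  0.4   1.79  0.    0.96  0.  ] op 0.999
[527.0, -264.5, 142.0, -0.467] [-0.6  0.8  1.3] 0.0
```

View pics/w10.png

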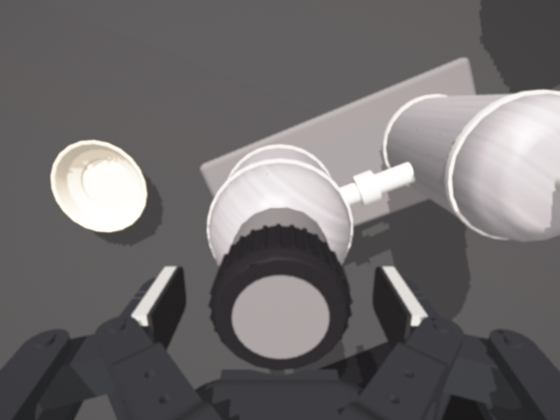

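The cap (280,300) sits centred between the pads at u≈175 and 390. Closing in steps.

```bash
python3 -m inch '[{"dp":[0,0,0],"angular":[0,0,0],"fingers":50},{"dp":[0,0,0],"angular":[0,0,0],"fingers":70},{"dp":[0,0,0],"angular":[0,0,0],"fingers":85},{"dp":[0,0,0],"angular":[0,0,0],"fingers":130},{"dp":[0,0,0],"angular":[0,0,0],"fingers":130},{"dp":[0,0,0],"angular":[0,0,0],"fingers":130},{"dp":[0,0,0],"angular":[0,0,0],"fingers":130}]' 40; python3 go.py
```

```text
clock: 14.33
eef_pos: [527.9, -264.4, 143.8]
tcp_rot: [-3.142, -0.001, -0.467]
contact_force: [-0.4, 0.4, 5.0]
opening: 0.668
t 14.3333 P [ 527.9 -264.4  143.8] rpy [-3.142e+00 -1.000e-03 -4.670e-01] F [-0.4  0.4  5. ] T [ 0.15  0.21 -0.06] q [-0.47  0.4   1.79  0.    0.96  0.  ] op 0.668
```

Gripped at 57 mm. Gentle test turn one way (world anticlockwise).

```bash
python3 -m inch '[{"dp":[0,0,0],"angular":[0,0,-0.03],"fingers":130},{"dp":[0,0,0],"angular":[0,0,-0.06],"fingers":130},{"dp":[0,0,0],"angular":[0,0,-0.09],"fingers":130},{"dp":[0,0,0],"angular":[0,0,-0.12],"fingers":130},{"dp":[0,0,0],"angular":[0,0,-0.12],"fingers":130}]'; python3 go.py
```

```text
clock: 14.75
eef_pos: [527.7, -264.4, 143.8]
tcp_rot: [-3.141, -0.001, -0.348]
contact_force: [-1.7, 0.4, 6.5]
opening: 0.669
t 14.75 P [ 527.7 -264.4  143.8] rpy [-3.141e+00 -1.000e-03 -3.480e-01] F [-1.7  0.4  6.5] T [ 0.09  0.33 -1.  ] q [-0.47  0.4   1.79  0.    0.96 -0.12] op 0.669
```

The moment jumped to −1.0 N·m, so that way is blocked. Now the other way.

```bash
python3 -m inch '[{"dp":[0,0,0],"angular":[0,0,0.04],"fingers":130},{"dp":[0,0,0],"angular":[0,0,0.08],"fingers":130},{"dp":[0,0,0],"angular":[0,0,0.12],"fingers":130},{"dp":[0,0,0],"angular":[0,0,0.16],"fingers":130},{"dp":[0,0,0],"angular":[0,0,0.2],"fingers":130},{"dp":[0,0,0],"angular":[0,0,0.26],"fingers":130},{"dp":[0,0,0],"angular":[0,0,0.32],"fingers":130},{"dp":[0,0,0],"angular":[0,0,0.32],"fingers":130}]'; python3 go.py;python3 - <<'E'
from h import *
im,d=vision.grab_frame("wrist");cv2.imwrite("pics/w11.png",im)
E
```

```text
clock: 15.42
eef_pos: [528.1, -264.6, 143.8]
tcp_rot: [-3.141, -0.002, -0.67]
contact_force: [-0.4, -0.6, 5.9]
opening: 0.669
t 15.4167 P [ 528.1 -264.6  143.8] rpy [-3.141e+00 -2.000e-03 -6.700e-01] F [-0.4 -0.6  5.9] T [ 0.01  0.15 -0.04] q [-0.47  0.4   1.79 -0.    0.96  0.2 ] op 0.669
```

View pics/w11.png

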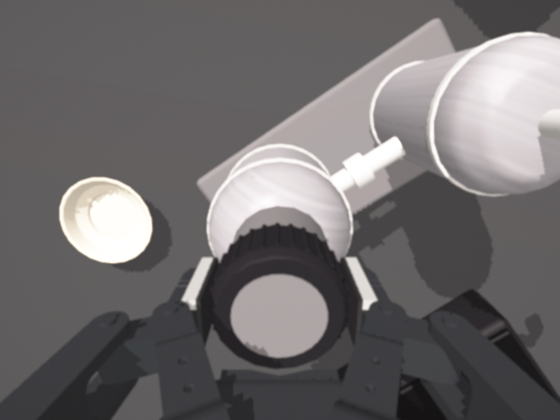

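Moment about 0 and turning freely: it loosens clockwise from above. Continuing to about 1.5 rad in total.

```bash
python3 -m inch '[{"dp":[0,0,0],"angular":[0,0,0.06],"fingers":130},{"dp":[0,0,0],"angular":[0,0,0.16],"fingers":130},{"dp":[0,0,0],"angular":[0,0,0.27],"fingers":130},{"dp":[0,0,0],"angular":[0,0,0.38],"fingers":130},{"dp":[0,0,0],"angular":[0,0,0.49],"fingers":130},{"dp":[0,0,0],"angular":[0,0,0.6],"fingers":130},{"dp":[0,0,0],"angular":[0,0,0.71],"fingers":130},{"dp":[0,0,0],"angular":[0,0,0.82],"fingers":130},{"dp":[0,0,0],"angular":[0,0,0.93],"fingers":130},{"dp":[0,0,0],"angular":[0,0,1.04],"fingers":130},{"dp":[0,0,0],"angular":[0,0,1.15],"fingers":130},{"dp":[0,0,0],"angular":[0,0,1.2],"fingers":130}]'; python3 -m inch '[{"dp":[0,0,0],"angular":[0,0,0.06],"fingers":130},{"dp":[0,0,0],"angular":[0,0,0.06],"fingers":130}]'; python3 go.py
```

```text
clock: 16.47
eef_pos: [528.3, -264.7, 143.8]
tcp_rot: [-3.139, -0.001, -1.871]
contact_force: [0.1, -1.6, 5.7]
opening: 0.664
clock: 16.63
eef_pos: [528.3, -264.7, 143.8]
tcp_rot: [-3.14, -0.0, -1.929]
contact_force: [-0.2, -1.5, 5.2]
opening: 0.667
t 16.6333 P [ 528.3 -264.7  143.8] rpy [-3.14  -0.    -1.929] F [-0.2 -1.5  5.2] T [-0.15  0.03 -0.06] q [-0.47  0.4   1.79 -0.    0.96  1.46] op 0.667
```

Turned 1.46 rad with no resisting moment, so the cap followed without slipping. Trial lift of 6 mm.

```bash
python3 -m inch '[{"dp":[0,0,-2],"angular":[0,0,0],"fingers":130},{"dp":[0,0,-4],"angular":[0,0,0],"fingers":130},{"dp":[0,0,-6.5],"angular":[0,0,0],"fingers":130},{"dp":[0,0,-6.5],"angular":[0,0,0],"fingers":130}]'; python3 go.py
```

```text
clock: 16.97
eef_pos: [527.8, -264.6, 149.9]
tcp_rot: [-3.141, -0.001, -1.926]
contact_force: [-1.1, -4.0, 1.5]
opening: 0.673
t 16.9667 P [ 527.8 -264.6  149.9] rpy [-3.141e+00 -1.000e-03 -1.926e+00] F [-1.1 -4.   1.5] T [-0.6   0.04  0.01] q [-0.47  0.39  1.78 -0.    0.97  1.46] op 0.673
```

No downward pull at 6 mm, so it is free. Lifting on, slowly until the stem clears.

```bash
python3 -m inch '[{"dp":[0,0,-4],"angular":[0,0,0],"fingers":130},{"dp":[0,0,-8],"angular":[0,0,0],"fingers":130},{"dp":[0,0,-13],"angular":[0,0,0],"fingers":130},{"dp":[0,0,-18],"angular":[0,0,0],"fingers":130},{"dp":[0,0,-24],"angular":[0,0,0],"fingers":130},{"dp":[0,0,-34],"angular":[0,0,0],"fingers":130},{"dp":[0,0,-50],"angular":[0,0,0],"fingers":130},{"dp":[0,0,-70],"angular":[0,0,0],"fingers":130},{"dp":[0,0,-90],"angular":[0,0,0],"fingers":130},{"dp":[0,0,-108],"angular":[0,0,0],"fingers":130},{"dp":[0,0,-116],"angular":[0,0,0],"fingers":130},{"dp":[0,0,-116],"angular":[0,0,0],"fingers":130}]'; python3 go.py; python3 - <<'E'
from h import *
for n in("wrist","scene","top"):
    im,d=vision.grab_frame(n);cv2.imwrite(f"pics/{n}12.png",im);np.save(f"pics/{n}12.npy",d)
E
```

```text
clock: 17.97
eef_pos: [528.5, -264.3, 267.8]
tcp_rot: [-3.138, -0.0, -1.927]
contact_force: [-0.5, -0.4, -1.0]
opening: 0.672
t 17.9667 P [ 528.5 -264.3  267.8] rpy [-3.138 -0.    -1.927] F [-0.5 -0.4 -1. ] T [-0.02 -0.06  0.06] q [-0.47  0.27  1.67  0.    1.2   1.46] op 0.672
```

View pics/wrist12.png

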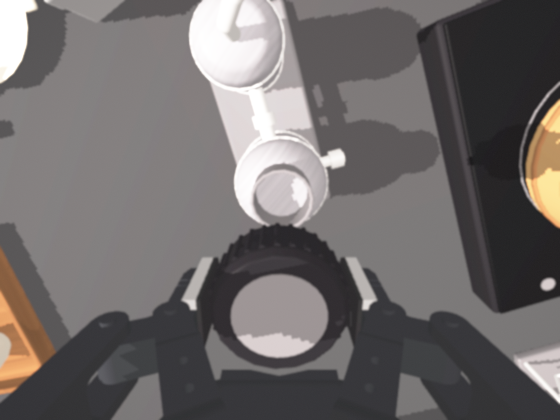

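View pics/scene12.png

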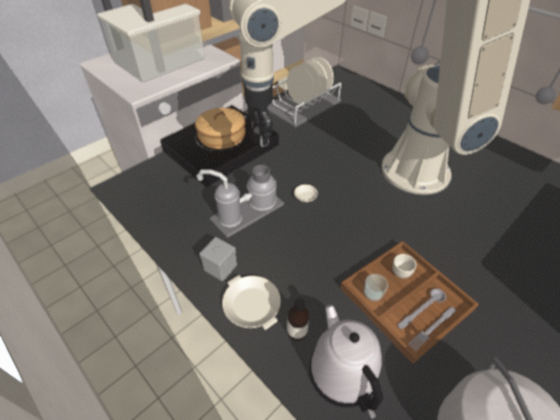

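View pics/top12.png

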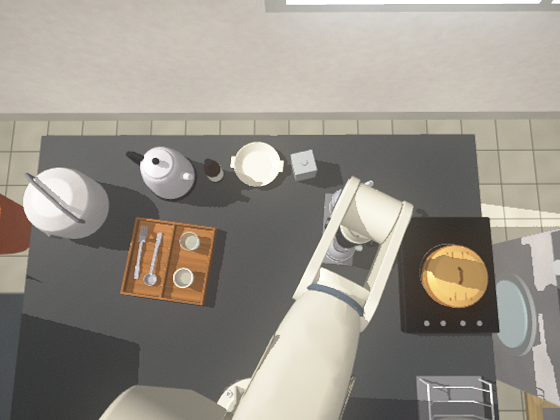

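The neck is open at (281,190) in the wrist view, with the cap held upright. The spoon ((151,281) to (159,236) in the top view) and the cup (183,278) are in their bays, and the bystanders are where they were. One last numeric check before handing in.

```bash
python3 - <<'E'
from h import *
p=vision.camera_params("top");im=cv2.imread("pics/top12.png");g=im.min(2)
T=np.array([485.3,275.8]);X=np.array([.9904,-.1381]);Y=np.array([.1381,.9904])
def tr(w,yo): w=w[:2]-T; return (w@X).round(1),(w@Y-yo).round(1)
for n,uv,z,yo in(('bowl',(151,281),17,66),('end',(159,236),14,66),('cup',(183,278),56,-62),('glass',(190,241),60,-62)): print(n,tr(onplane(p,uv,z),yo))
s=monitor.sense();print(s['clock'],s['eef_pos'],s['opening'],s['qvel'].round(4))
E
```

```text
bowl (np.float64(-73.9), np.float64(-18.4))
end (np.float64(72.6), np.float64(-14.9))
cup (np.float64(-50.5), np.float64(-0.5))
glass (np.float64(66.2), np.float64(-2.4))
18.1167 [ 526.95654675 -263.6663898   264.31475627] 0.667513120743298 [-0.0015  0.0099  0.0066 -0.0017 -0.0007 -0.0015]
```

```bash
python3 -m inch '[{"dp":[0,0,0],"angular":[0,0,0],"fingers":130},{"dp":[0,0,0],"angular":[0,0,0],"fingers":130},{"dp":[0,0,0],"angular":[0,0,0],"fingers":130}]'; python3 -c "
from rig import sign_off; print(sign_off())"
```

```text
clock: 18.37
eef_pos: [527.2, -263.9, 264.4]
tcp_rot: [3.14, 0.0, -1.927]
contact_force: [0.5, -0.6, -1.0]
opening: 0.671
the job is handed in; nothing more can be done
None
```

The job is done and handed in at 18.4 s. The gripper is holding the black cap upright, about 12 cm above its neck.

- **Spoon:** it lies beside the fork, with its bowl and end at tray x of about −74 and +73 mm and y of about −15 to −18 mm from the centre of the cutlery compartment.
- **Teacup:** it stands upright at about (−50, 0) mm in the cup compartment, clear of the glass cup.
- **Cap:** it loosens clockwise seen from above. Turned anticlockwise it resisted at about 1 N·m, so I turned it back. Clockwise it ran freely for about 1.46 rad, and a 6 mm trial lift met no pull from the thread before I raised it fully.
- **Last checks:** the cap is still gripped (opening about 57 mm) and the wrist force is about 1 N, close to the cap's own weight. The last pictures show the neck open and the other objects where they were.
- **Disagreements:** the top and wrist cameras put the cap's centre about 3 mm apart, and the glass cup measured about 4 mm from its stated place. Both are small against the limits. No check failed.

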